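Shut the spin-check chamber, reset and start it

TASK

The cartridge is ready in the spin-check chamber, so get the check going: push the clear lid fully shut from on top, without slamming it or touching the rubber seal beneath it, and only then reach a fingertip down into the collar with the blue reset key, press the key fully down and let it spring back up, then do the same with the green start key in its collar. Use only the fingertips: grip and lift nothing, keep off the red emergency stop, and leave the cartridges, housing and tools where they are. Finish with the lid shut, all keys up and the robot clear of everything.

Things in the scene. Friction and masses are not known exactly. Their poses are not given: they have to be found in the camera images.
- chamber: Blue open-topped steel test chamber fixed to the bench, 210 x 210 mm and 114 mm tall, walls 7 mm. Origin: centre of its underside on the bench. Its -x side (gauge, finger notch) faces the robot, the lid is hinged along its +x side; it may be yawed. A turbo cartridge stands inside.
- lid (a joint): Lid angle: 0 = shut, grows as the free front edge rises, stop at 1.25; starts at 0.6 to 1.0. Friction hinge: the lid (0.6 kg) stays where left; 1 to 5 N down near the free edge moves it. Aluminium frame 210 x 210 x 10 mm, bars 22 mm wide, clear pane 2 mm below the frame top; a black rubber seal (lid_c5 to lid_c8; 4 mm thick, 14 to 20 mm wide) lines the underside out to the edges: do not touch it.
- lid_hinge (a point): Point on the lid's hinge axis, at mid-width: 118 mm above the bench and 105 mm behind (+x of) the chamber's centre. The point turns with the lid. The axis lies level along the chamber's y. The lid's upper face lies 10 mm above (outside) the plane through this axis, its seal just below that plane.
- lid_edge (a point): Middle of the lid's free front edge, on its upper face: 210 mm from the hinge along the lid. Shut, it is 128 mm above the bench; the point moves and turns with the lid.
- console: Grey control box with a white top, fixed to the bench, 110 mm (x) by 270 mm (y), 85 mm tall, may be yawed. Origin: centre of its underside. On its top, in a row along its y, 85 mm apart, stand three round operators: blue reset key in a collar, green start key in a collar, red emergency stop; which is in which place varies.
- reset_mouth (a point): Centre of the mouth of the steel collar round the blue reset key, 121 mm above the bench. The collar is an upright tube, 58 mm outside, 48 mm inside, 36 mm tall; the flat top of the blue key (32 mm across) lies 28 mm below the mouth.
- reset_key (a joint): How far the blue reset key is pressed, m: 0 = up, 0.006 = fully down. It springs back when let go; it begins to move at about 2 N and is fully down at about 6 N.
- start_mouth (a point): Centre of the mouth of the like collar round the green start key, 121 mm above the bench; 48 mm inside, 58 mm outside, the key's flat top (32 mm across) 28 mm below the mouth.
- start_key (a joint): How far the green start key is pressed, m: 0 = up, 0.006 = fully down, same spring as the reset key.
- stop_top (a point): Top centre of the red emergency-stop mushroom (40 mm across) on its yellow disc (60 mm), 127 mm above the bench. Not to be pressed.
- stop_key (a joint): How far the emergency stop is pressed, m: 0 = up, 0.006 = fully down.
- cartridge: Turbocharger centre cartridge with a bladed wheel on top, 110 mm across and 104 mm tall, 1.5 kg, standing in its nest inside the chamber (all below the lid). Origin: centre of its foot. Leave alone.
- spare_cartridge: A second such cartridge standing loose on the bench, beyond the controls. Origin: centre of its foot. Leave alone.
- housing: Aluminium snail-shaped compressor housing, about 150 mm across and 70 mm tall, loose on the bench beyond the control box. Origin: centre of its underside. Leave alone.
- wrench: Steel wrench, 170 mm long, lying on the bench on the robot's side of the control box. Leave alone.
- screwdriver: Screwdriver with an orange handle, 190 mm long, lying on the bench on the robot's side of the chamber. Leave alone.

How it is judged:
On the way, in this order (a step that is already met when the one before it is completed fails the run):
1. the lid is fully shut (value of joint lid below 0.04 rad), for 0.2 s.
2. the blue reset key is pressed down (value of joint reset_key above 0.004 m), for 0.1 s.
3. the blue reset key is let up again (value of joint reset_key below 0.0015 m), for 0.1 s.
4. the green start key is pressed down, the reset key being up (value of joint start_key above 0.004 m and value of joint reset_key below 0.0015 m), for 0.1 s.
At the end, for the whole second after the job is handed in: Lid shut (within 0.04 rad); reset, start and emergency-stop keys up (within 1.5 mm); parts and tools within 15 mm of their start (cartridge in the chamber 12 mm). On the way: lid shut, then reset pressed at least 4 mm and let up, then start pressed at least 4 mm (value of joint lid below 0.04 rad and value of joint each of reset_key, start_key, stop_key below 0.0015 m and distance of cartridge from where it was at the start of the episode below 0.012 m and distance of each of spare_cartridge, housing, wrench, screwdriver from where it was at the start of the episode below 0.015 m); the robot touches nothing.
It fails at once if the emergency stop is pressed (value of joint stop_key above 0.002 m).
It fails at once if reset or start is pressed while the lid is open (value of joint lid above 0.08 rad and value of joint any of reset_key, start_key above 0.003 m).
It fails at once if the robot touches the rubber seal under the lid (gripping or hooking the lid) (contact force between any of the fingers, the arm and lid_c5 above 0.5 N or contact force between any of the fingers, the arm and lid_c6 above 0.5 N or contact force between any of the fingers, the arm and lid_c7 above 0.5 N or contact force between any of the fingers, the arm and lid_c8 above 0.5 N).
It fails at once if the lid is slammed (velocity of joint lid below -2.5 rad/s).
It fails at once if a cartridge, part or tool is moved or lifted (distance of cartridge from where it was at the start of the episode above 0.012 m or distance of any of spare_cartridge, housing, wrench, screwdriver from where it was at the start of the episode above 0.015 m).
It also fails if it takes over 58 s, if anything falls off the work surface, if the arm or the gripper's body presses on something with over 40 N, if the wrist force passes 120 N, or if a joint passes its speed limit or range.

ROBOT

A 6-joint arm with a two-finger parallel gripper is mounted at the origin on the work surface. World frame = base frame: x ahead of the robot, y to its left, z up, the work surface at z = 0. Lengths are in m, angles in rad, forces in N, time in s.
With the tool pointing down it reaches from about 0.35 to 0.8 m from the base axis. Payload 7.3 kg.
Tool frame: the origin (TCP) lies where the fingers leave the gripper's body, on its centre line; the fingertips stand 73 mm ahead of it and the grasp point (between the pads) lies 54 mm ahead of it; z points along the fingers, y is the line along which they close (so a half turn about z gives the same grasp; the last joint's range is limited). The gripper opens to 85 mm and grips with 20 to 120 N. Pads are 22 mm wide; open, the fingers measure 114 mm over their backs; the gripper's body (76 mm by 85 mm) begins 54 mm behind the grasp point. The pads swing forward as they close: fully open they stand 13 mm farther back than shut.
Start: joints at [-1.397, 0.342, 1.524, -0, 1.275, -0.146], TCP at [0.165, -0.498, 0.304] pointing down, gripper open.
Joint ranges: [-2.53, 2.53], [-0.77, 2.02], [0.04, 2.7], [-1, 4.14], [0.28, 2.66], [-3.11, 3.11]. Speed limits (rad/s): [2.57, 2.57, 3.14, 3.14, 3.14, 3.14].

INTERFACE

Orientations are given as a rotation vector (axis times angle).
In Python, from rig import manip gives the robot as it stands.
- The arm moves only by the shell command python3 -m inch 'ROWS' [OPENING]. ROWS is JSON, a list of rows, each a list of 6 numbers: the shift along the tool's x, y, z in units of 2 cm (1.0 is 2 cm), then the turn, a rotation vector about the tool's x, y, z in units of 0.08 rad (1.0 is 0.08 rad). In form: [[x, y, z, rx, ry, rz], ...]. A call has 1 to 20 rows; each row shifts and turns the commanded pose from where the row before left it, along the tool's axes as they then stand; what a row does not reach is not made up. A row lasts 1/8 s, in which the tool goes at most 62.5 mm and 10.7 degrees, less where a joint would pass 70% of its speed; a pose out of reach is approached as far as the arm can. A call with a number of a shift or a turn outside -1 to 1 is refused whole. A call with a gripper value outside its range is refused whole. OPENING is the closure in counts, from 0 (fully open) to 255 (shut), set as the call begins (- or left out, the last holds). The fingers move at their own pace and stop on an object; the grip force is fixed at half the most. Time passes only in rows, so rows that do not move let the fingers close. It gives the time, the measured TCP pose, the force, the opening and the grip force at its end, in the units of the state.
- manip.observe(): the state, without advancing time (a new reading comes with each control period).
- manip.snapshot(name): name is "side" or "top" or "wrist"; returns a dict with "color" (400x640x3 uint8, blue, green, red), "mtx" (3x3 intrinsics, pixels), "cam_to_world" (4x4, takes a point from camera to world coordinates). Camera axes: x right, y up, looking along -z (the intrinsics and any distortion apply to the point x, -y, -z); pixel columns grow to the right and rows downward; lengths in m; the calibration is good to about 2 mm. A picture is of the moment at which its call begins. There is no depth.
- manip.sign_off(): hands the job in; it is judged then, once.
The state is a dict: "time_s": time; "qpos": joint angles; "joint_velocities": joint speeds; "tau": joint torques, N m; "ee_pos": TCP position; "tcp_rot": TCP orientation; "ft_force": force on the tool from outside, world axes, zero at the start; "wrist_torque": the same for the moment, N m; "grip_width": finger opening in m; "grip_force": force on a finger pad.
Only numpy, scipy, OpenCV 4.12 (cv2) and the standard library are available. Lean on these libraries where they do the work, as an engineer would, in place of code of your own. Each camera call takes 0.05 s, during which the arm holds its last target. There are 200 camera calls.

## Working session

There is one attempt and no reset: what is moved stays moved. The work goes in short steps, Python scripts to look and compute and a shell command to move; the robot and the scene stay as the last step left them, time stands still between calls to the robot, and variables do not carry over. Pictures are saved under pics/ and viewed, at most 10 in all, crops included, and the job is handed in when it is done.

```bash
ls; mkdir -p pics
python3 - <<'E'
from rig import manip
import cv2,numpy as np
for n in("top","side"):
    s=manip.snapshot(n); cv2.imwrite(f"pics/{n}0.png",s["color"]); np.savez(f"{n}0.npz",**s)
    print(n,s["mtx"].round(1).tolist(),s["cam_to_world"].round(3).tolist(),s.keys())
print(manip.observe())
E
```

```text
pics
top [[466.6, 0.0, 316.2], [0.0, 466.6, 198.5], [0.0, 0.0, 1.0]] [[-0.003, 0.997, -0.075, 0.483], [-1.0, -0.003, 0.004, -0.058], [0.004, 0.075, 0.997, 1.196], [0.0, 0.0, 0.0, 1.0]] dict_keys(['color', 'mtx', 'cam_to_world'])
side [[456.4, 0.0, 311.3], [0.0, 456.4, 198.8], [0.0, 0.0, 1.0]] [[0.972, 0.137, -0.189, 0.349], [-0.233, 0.615, -0.753, -0.825], [0.014, 0.776, 0.63, 0.744], [0.0, 0.0, 0.0, 1.0]] dict_keys(['color', 'mtx', 'cam_to_world'])
{'time_s': 0.1, 'qpos': array([-1.39699899e+00,  3.42679086e-01,  1.52489181e+00, -2.42432469e-05,
        1.27541315e+00, -1.45971637e-01]), 'joint_velocities': array([-0.00032068, -0.00090159, -0.0018482 ,  0.00043026,  0.00166433,
       -0.00031098]), 'tau': array([ 1.42294004e-03, -4.34448624e+01, -2.46490449e+01, -1.90850710e-04,
        4.63709366e-03,  4.96813897e-06]), 'ee_pos': array([ 0.16501884, -0.49812977,  0.30329224]), 'tcp_rot': array([-3.10014881e+00, -4.99944171e-01,  6.67979207e-05]), 'ft_force': array([-0.30939774,  0.30656043,  0.02364351]), 'wrist_torque': array([-0.01118166, -0.06786392,  0.0001599 ]), 'grip_force': 0.0, 'grip_width': 0.0854690160826833}
```

View pics/top0.png

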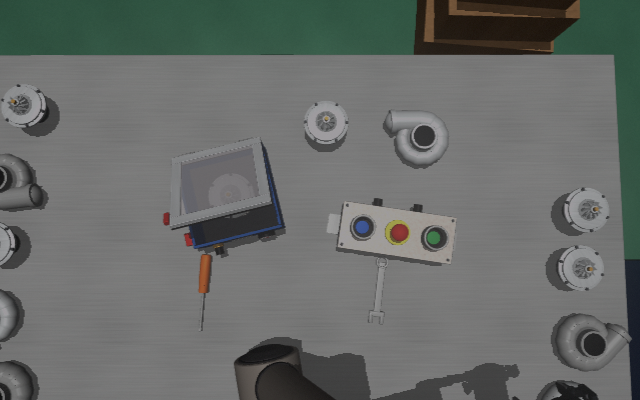

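View pics/side0.png

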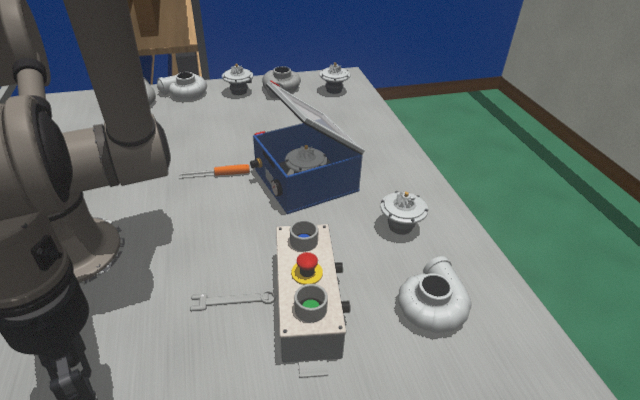

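The top view shows the keys at about blue (362,227), red (399,232) and green (434,237). The open lid's front edge runs (171,227)–(272,203) and the chamber front rim (193,247)–(283,229). In the side view the collars are at (304,232) and (311,296). I'll enlarge both for corner picks.

```bash
cat > h.py <<'E'
import numpy as np
def ray(s,p):
    K=s["mtx"];T=s["cam_to_world"]
    d=np.linalg.solve(K,[p[0],p[1],1.]); d=T[:3,:3]@(d*[1,-1,-1]); return T[:3,3],d/np.linalg.norm(d)
def onz(s,p,z):
    o,d=ray(s,p); return o+d*(z-o[2])/d[2]
def tri(s1,p1,s2,p2):
    o1,d1=ray(s1,p1);o2,d2=ray(s2,p2)
    t=np.linalg.lstsq(np.c_[d1,-d2],o2-o1,rcond=None)[0]
    a,b=o1+d1*t[0],o2+d2*t[1]; return (a+b)/2,np.linalg.norm(a-b)
E
python3 - <<'E'
import cv2,numpy as np
from h import *
T=dict(np.load("top0.npz"));S=dict(np.load("side0.npz"))
a=cv2.resize(T["color"][130:260,155:295],None,fx=2.8,fy=2.8,interpolation=2)
b=cv2.resize(S["color"][70:220,240:380],None,fx=2.8,fy=2.8,interpolation=2)
c=cv2.resize(T["color"][195:270,325:465],None,fx=2.8,fy=2.8,interpolation=2)
d=cv2.resize(S["color"][215:320,260:360],None,fx=2.8,fy=2.8,interpolation=2)
im=np.zeros((600,800,3),np.uint8)
im[:364,:392]=a
im[:420,400:792]=b[:, :392]
im[370:370+210,:392]=c
cv2.imwrite("pics/crop1.png",im)
for n,s in(("top",T),("side",S)):
    hsv=cv2.cvtColor(s["color"],cv2.COLOR_BGR2HSV)
    for col,lo,hi in(("blue",105,130),("green",45,80),("red",0,8),("yel",22,34)):
        m=cv2.inRange(hsv,(lo,120,50),(hi,255,255))
        k,l,st,ce=cv2.connectedComponentsWithStats(m)
        print(n,col,[(st[i].tolist(),ce[i].round(1).tolist()) for i in range(1,k) if 60<st[i,4]<3000][:6])
E
```

```text
top blue [([272, 192, 9, 32, 75], [275.9, 208.0]), ([356, 221, 13, 13, 132], [361.8, 226.7]), ([192, 225, 90, 23, 251], [234.2, 236.5])]
top green []
top red [([391, 224, 17, 17, 226], [399.3, 232.0])]
top yel [([385, 220, 25, 25, 203], [394.0, 231.5])]
side blue [([153, 54, 18, 30, 374], [161.2, 66.4]), ([140, 56, 12, 25, 195], [146.1, 66.0]), ([254, 135, 98, 43, 292], [294.8, 161.7])]
side green [([303, 300, 16, 8, 95], [310.5, 303.3])]
side red [([297, 252, 21, 17, 270], [306.7, 260.5])]
side yel [([291, 264, 32, 20, 339], [306.4, 275.1])]
```

View pics/crop1.png

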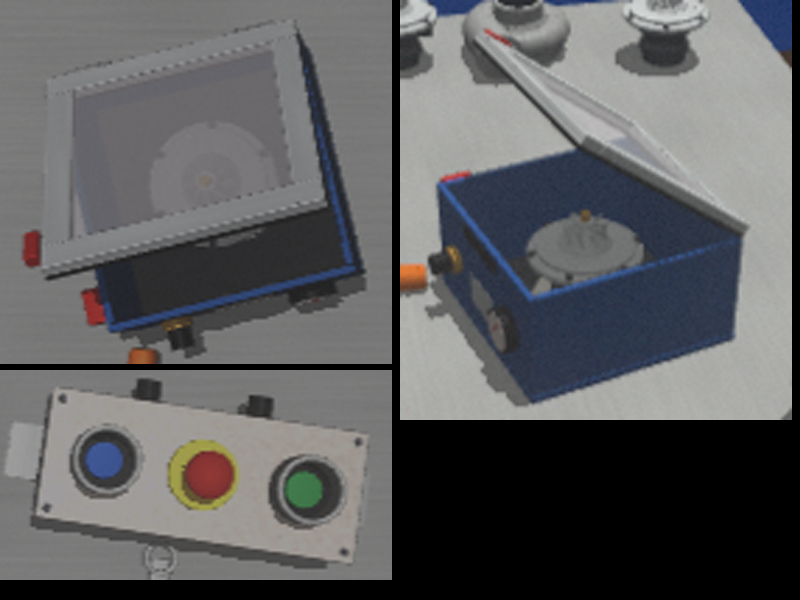

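The crop shows the lid upper-face corners and chamber rim clearly: lid front edge in top (171.1,225.7)–(271.8,201.4), in side (267.9,82.5)–(305.7,121.8). The collar mouths in top are at about (363,227) and (435,238).

Run:
```python
import cv2,numpy as np
from h import *
T=dict(np.load("top0.npz"));S=dict(np.load("side0.npz"))
for n,a,b in(("lidFL",(171.1,225.7),(267.9,82.5)),("lidFR",(271.8,201.4),(305.7,121.8)),("lidBR",(261.1,137.9),(363.2,150.4)),
 ("rimFL",(195,247.1),(254.3,136.1)),("rimFR",(281.1,226.4),(286.4,175.4)),("blue",(363.2,227.1),(304,231)),("green",(435,237.9),(311,295)),("red",(399.3,232),(306.7,260))):
    p,e=tri(T,a,S,b);print(n,p.round(4),round(e,4))
print("z",[onz(T,p,.121).round(4).tolist() for p in((363.2,227.1),(435,237.9))],onz(T,(361.8,226.7),.093).round(4),[onz(T,p,.114).round(4).tolist() for p in((195,247.1),(281.1,226.4))])
print("lidBL z=.128",onz(T,(172.9,159.3),.128).round(4),onz(T,(261.1,137.9),.128).round(4))
# green in top
hsv=cv2.cvtColor(T["color"],40);m=cv2.inRange(hsv,(40,100,30),(90,255,255));print("green px",[x.mean() for x in np.nonzero(m[200:270,410:460])])
# circles in collars
for n,s,c in(("top",T,(363,227)),("top",T,(435,238)),("side",S,(304,231)),("side",S,(311,295))):
    g=cv2.cvtColor(s["color"],6);x,y=c;g=cv2.resize(g[y-25:y+25,x-25:x+25],None,fx=4,fy=4,interpolation=2)
    h=cv2.HoughCircles(g,cv2.HOUGH_GRADIENT,1,20,param1=120,param2=15,minRadius=25,maxRadius=70)
    print(n,None if h is None else [(round(x+a/4-25,1),round(y+b/4-25,1),round(r/4,1)) for a,b,r in h[0][:3]])
```

```text
lidFL [0.499  0.2311 0.253 ] 0.0013
lidFR [0.5483 0.0288 0.2485] 0.0003
lidBR [0.7032 0.0651 0.1303] 0.0012
rimFL [0.453  0.2179 0.1125] 0.0008
rimFR [0.5002 0.0189 0.1189] 0.0011
blue [ 0.4985 -0.1707  0.1161] 0.0021
green [ 0.4734 -0.3351  0.1208] 0.0024
red [ 0.486  -0.2531  0.1201] 0.0001
z [[0.4975, -0.17, 0.121], [0.4722, -0.3348, 0.121]] [ 0.4988 -0.1696  0.093 ] [[0.4526, 0.2175, 0.114], [0.4997, 0.0193, 0.114]]
lidBL z=.128 [0.6547 0.2682 0.128 ] [0.7043 0.0652 0.128 ]
green px [np.float64(37.3587786259542), np.float64(23.12213740458015)]
top [(np.float32(363.4), np.float32(226.9), np.float32(10.5)), (np.float32(360.6), np.float32(231.4), np.float32(9.9)), (np.float32(366.4), np.float32(231.1), np.float32(15.6))]
top [(np.float32(436.4), np.float32(237.9), np.float32(10.5)), (np.float32(431.4), np.float32(241.4), np.float32(10.3)), (np.float32(430.6), np.float32(236.4), np.float32(9.6))]
side [(np.float32(304.1), np.float32(222.9), np.float32(16.5)), (np.float32(303.4), np.float32(237.1), np.float32(16.0)), (np.float32(308.6), np.float32(229.1), np.float32(7.0))]
side [(np.float32(310.9), np.float32(301.1), np.float32(15.6)), (np.float32(312.6), np.float32(293.9), np.float32(15.9)), (np.float32(307.6), np.float32(296.6), np.float32(10.4))]
```

```bash
python3 -m inch '[[0,0,-1,0,0,0.4],[0,0,-1,0,0,0.4],[0,0,-1,0,0,0.3],[0,0,-1,0,0,0],[1,-1,0,0,0,0],[1,-1,0,0,0,0],[1,-1,0,0,0,0],[1,-1,0,0,0,0],[1,-1,0,0,0,0],[1,-1,0,0,0,0],[1,-1,0,0,0,0],[1,-1,0,0,0,0],[1,-1,0,0,0,0],[1,-1,0,0,0,0],[0,0,0,0,0,0]]' 255
```

```text
time_s: 1.98
ee_pos: [0.3142, -0.2566, 0.3838]
tcp_rot: [-3.12, -0.367, 0.0]
ft_force: [0.6, -0.8, -0.4]
grip_width: 0.0004
grip_force: 0.0
```

```bash
python3 -m inch '[[0.94,-0.96,0,0,0,0],[0.94,-0.96,0,0,0,0],[0.94,-0.96,0,0,0,0],[0.94,-0.96,0,0,0,0],[0.94,-0.96,0,0,0,0],[0.94,-0.96,0,0,0,0],[0.94,-0.96,0,0,0,0],[0.94,-0.96,0,0,0,0],[0.94,-0.96,0,0,0,0],[0.94,-0.96,0,0,0,0],[0.94,-0.96,0,0,0,0],[0.94,-0.96,0,0,0,0],[0.94,-0.96,0,0,0,0],[0.94,-0.96,0,0,0,0],[0.94,-0.96,0,0,0,0],[0.94,-0.96,0,0,0,0],[0.94,-0.96,0,0,0,0],[0,0,0,0,0,0]]'
python3 - <<'E'
from rig import manip
import cv2,numpy as np
s=manip.snapshot("side");w=manip.snapshot("wrist")
cv2.imwrite("pics/m1.png",cv2.resize(np.vstack([s["color"],w["color"]]),(480,600)))
E
```

```text
time_s: 4.22
ee_pos: [0.5506, 0.1335, 0.3828]
tcp_rot: [3.12, 0.365, -0.002]
ft_force: [-0.6, -0.4, -0.8]
grip_width: -0.0002
grip_force: 0.0
```

View pics/m1.png

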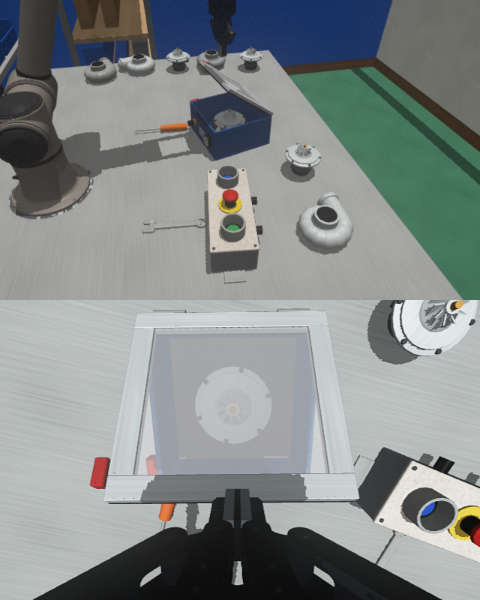

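The side view shows the closed fingers above the open lid. The wrist view has the fingers centred over the lid's front bar, about (237,495). Now I'll descend to contact.

```bash
python3 -m inch '[[0,0,0.8,0,0,0],[0,0,0.8,0,0,0],[0,0,0.5,0,0,0],[0,0,0.4,0,0,0],[0,0,0,0,0,0]]'; python3 -m inch '[[0,0,0.25,0,0,0],[0,0,0.25,0,0,0],[0,0,0.25,0,0,0],[0,0,0,0,0,0]]'
```

```text
time_s: 4.95
ee_pos: [0.5497, 0.133, 0.3336]
tcp_rot: [3.12, 0.363, -0.001]
ft_force: [0.4, -0.2, 0.3]
grip_width: 0.0002
grip_force: 0.0
time_s: 5.45
ee_pos: [0.5497, 0.1333, 0.3184]
tcp_rot: [3.12, 0.363, -0.002]
ft_force: [1.3, 0.1, -0.4]
grip_width: 0.0003
grip_force: 0.0
```

```bash
python3 -m inch '[[0,0,0.35,0,0,0],[-0.29,0,0.46,0,0,0],[-0.29,0,0.46,0,0,0]]';python3 -m inch '[[-0.29,0,0.46,0,0,0],[-0.29,0,0.46,0,0,0]]'
python3 - <<'E'
from rig import manip
import cv2,numpy as np
s=manip.snapshot("side");w=manip.snapshot("wrist")
cv2.imwrite("pics/m2.png",np.vstack([cv2.resize(s["color"][60:240,200:400],(480,300)),cv2.resize(w["color"],(480,300))]))
print(manip.observe()["ft_force"])
E
```

```text
time_s: 5.82
ee_pos: [0.5383, 0.1306, 0.2929]
tcp_rot: [3.12, 0.363, 0.001]
ft_force: [1.8, 0.1, 1.7]
grip_width: 0.0002
grip_force: 0.9
time_s: 6.08
ee_pos: [0.5273, 0.1279, 0.2745]
tcp_rot: [3.121, 0.363, 0.002]
ft_force: [6.6, 0.7, -0.4]
grip_width: 0.0
grip_force: 2.9
[ 2.40707431  1.34619072 -1.06694477]
```

View pics/m2.png

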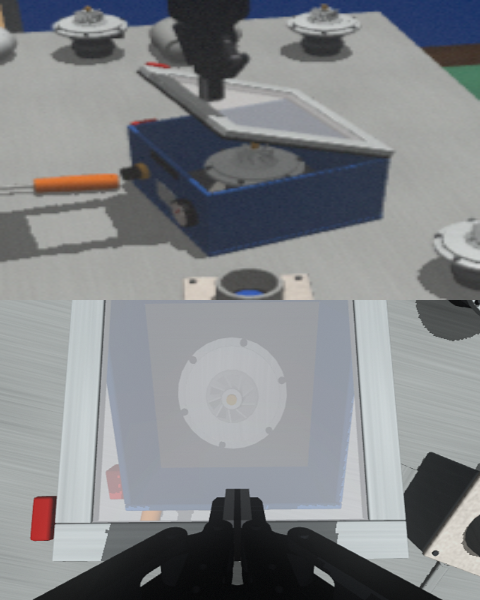

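The lid is following down and the fingertip sits on the pane just behind the front bar, at about (237,490) in the wrist view. I'll continue mostly straight down.

```bash
python3 -m inch '[[-0.15,0,0.5,0,0,0],[-0.12,0,0.5,0,0,0],[-0.1,0,0.5,0,0,0],[-0.05,0,0.5,0,0,0]]';python3 -m inch '[[-0.03,0,0.5,0,0,0],[0,0,0.5,0,0,0],[0,0,0.3,0,0,0],[0,0,0.2,0,0,0],[0,0,0,0,0,0]]'
```

```text
time_s: 6.68
ee_pos: [0.5186, 0.126, 0.2342]
tcp_rot: [3.12, 0.363, -0.001]
ft_force: [-0.8, -1.1, 2.1]
grip_width: 0.0
grip_force: 0.9
time_s: 7.3
ee_pos: [0.5186, 0.1259, 0.2048]
tcp_rot: [3.12, 0.363, 0.0]
ft_force: [-0.3, 0.5, 0.3]
grip_width: 0.0004
grip_force: 0.0
```

```bash
python3 -m inch '[[0,0,0.1,0,0,0],[0,0,0.1,0,0,0],[0,0,0.1,0,0,0],[0,0,0,0,0,0]]';python3 -m inch '[[0,0,0.1,0,0,0],[0,0,0,0,0,0]]'
```

```text
time_s: 7.8
ee_pos: [0.5185, 0.1259, 0.1989]
tcp_rot: [3.12, 0.363, -0.0]
ft_force: [0.7, -0.5, -0.6]
grip_width: -0.0
grip_force: 0.0
time_s: 8.05
ee_pos: [0.5185, 0.1259, 0.1986]
tcp_rot: [3.12, 0.363, 0.002]
ft_force: [-4.4, -1.1, 13.2]
grip_width: 0.0001
grip_force: 6.3
```

```bash
python3 -m inch '[[0,0,0.05,0,0,0],[0,0,0,0,0,0],[0,0,-0.5,0,0,0],[0,0,-1,0,0,0],[0,0,-1,0,0,0],[0,0,-1,0,0,0],[-0.29,0.94,0,0,0,0],[-0.29,0.94,0,0,0,0],[-0.29,0.94,0,0,0,0],[-0.29,0.94,0,0,0,0],[-0.29,0.94,0,0,0,0],[-0.29,0.94,0,0,0,0],[-0.29,0.94,0,0,0,0],[-0.29,0.94,0,0,0,0],[-0.29,0.94,0,0,0,0],[-0.29,0.94,0,0,0,0],[0,0,0,0,0,0]]'
python3 - <<'E'
from rig import manip
import cv2,numpy as np
s=manip.snapshot("top");w=manip.snapshot("wrist");d=manip.snapshot("side")
np.savez("w1.npz",**w);np.savez("top1.npz",**s);np.savez("side1.npz",**d)
im=np.zeros((600,800,3),np.uint8)
im[:300,:480]=cv2.resize(w["color"],(480,300)); im[300:,:400]=cv2.resize(s["color"][120:270,150:350],(400,300)); im[300:,400:]=cv2.resize(d["color"][60:210,200:400],(400,300))
cv2.imwrite("pics/m3.png",im)
E
```

```text
time_s: 10.18
ee_pos: [0.5045, -0.0721, 0.265]
tcp_rot: [-3.121, -0.359, 0.003]
ft_force: [0.1, 1.0, -0.4]
grip_width: -0.0003
grip_force: 0.0
```

View pics/m3.png

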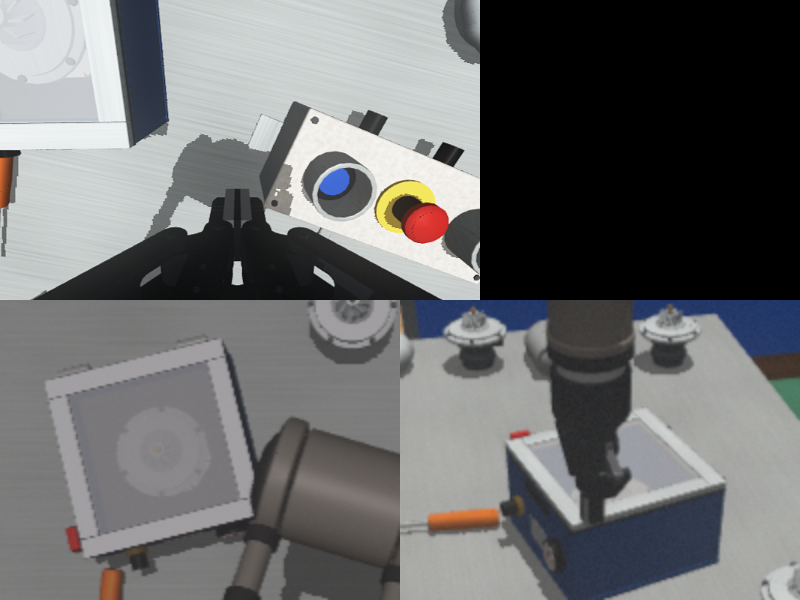

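The lid is flat shut in both external views. In the wrist view the blue collar mouth is centred near (459,254) in full-size pixels. I'll cross-check its position against the top view.

Run:
```python
import cv2,numpy as np
from h import *
W=dict(np.load("w1.npz"));T=dict(np.load("top0.npz"))
print(onz(W,(459.3,254),.121).round(4))
for t,w in(((363.3,227),(459.3,254)),):print([np.round(v,4) for v in tri(T,t,W,w)])
g=cv2.cvtColor(W["color"],6)[195:310,400:520]
_,m=cv2.threshold(g,0,255,cv2.THRESH_OTSU)
for b in(120,140,160,180):
    c,_=cv2.findContours(((g>b)*255).astype(np.uint8),cv2.RETR_LIST,2)
    for k in c:
        if cv2.contourArea(k)>2000:
            e=cv2.fitEllipse(k);print(b,np.round(e[0],1)+[400,195],np.round(e[1],1),onz(W,np.array(e[0])+[400,195],.121).round(4))
```

```text
[ 0.5026 -0.17    0.121 ]
[array([ 0.4991, -0.172 ,  0.1149]), np.float64(0.0035)]
120 [459.3 256.3] [64.6 75.3] [ 0.501  -0.1705  0.121 ]
120 [454.1 217.1] [131.7 203.8] [ 0.5261 -0.1579  0.121 ]
140 [459.2 256.3] [64.8 75.9] [ 0.501  -0.1705  0.121 ]
140 [453.3 206.2] [132.6 248.6] [ 0.533  -0.1549  0.121 ]
160 [459.3 256.3] [65.6 76.1] [ 0.501  -0.1705  0.121 ]
160 [452.  196.4] [137.3 265.4] [ 0.5389 -0.152   0.121 ]
180 [459.2 256.3] [65.6 76.9] [ 0.501  -0.1705  0.121 ]
180 [452.1 232.9] [127.6 181.4] [ 0.5156 -0.1604  0.121 ]
```

```bash
python3 -m inch '[[-0.27,0.95,0,0,0,0],[-0.27,0.95,0,0,0,0],[-0.27,0.95,0,0,0,0],[-0.27,0.95,0,0,0,0],[-0.27,0.95,0,0,0,0],[0,0,0.5,0,0,0],[0,0,0.5,0,0,0],[0,0,0.5,0,0,0],[0,0,0.5,0,0,0],[0,0,0.5,0,0,0],[0,0,0,0,0,0]]'
python3 - <<'E'
from rig import manip
import cv2,numpy as np
w=manip.snapshot("wrist");d=manip.snapshot("side")
cv2.imwrite("pics/m4.png",np.vstack([cv2.resize(w["color"],(480,300)),cv2.resize(d["color"][180:330,230:390],(480,300))]))
E
```

```text
time_s: 11.7
ee_pos: [0.5005, -0.1687, 0.2151]
tcp_rot: [-3.12, -0.364, 0.002]
ft_force: [-0.2, 0.9, 0.2]
grip_width: -0.0002
grip_force: 0.0
```

View pics/m4.png

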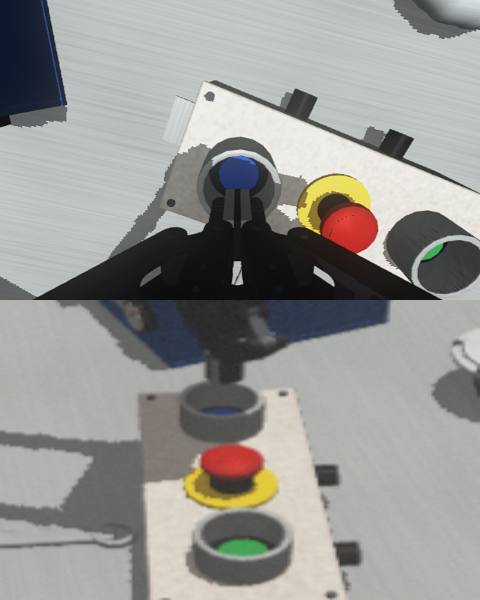

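The finger is centred over the blue collar: collar about (240,180) in the wrist view, finger at (238,195). I'll lower it in, watching the force.

```bash
python3 -m inch '[[0,0.08,0.3,0,0,0],[0,0,0.4,0,0,0],[0,0,0.4,0,0,0],[0,0,0.4,0,0,0],[0,0,0.4,0,0,0],[0,0,0.3,0,0,0],[0,0,0,0,0,0]]';python3 -m inch '[[0,0,0.2,0,0,0],[0,0,0.2,0,0,0],[0,0,0,0,0,0]]'
```

```text
time_s: 12.68
ee_pos: [0.501, -0.1705, 0.1716]
tcp_rot: [-3.12, -0.363, 0.001]
ft_force: [0.7, -0.2, 0.7]
grip_width: 0.0001
grip_force: 0.0
time_s: 13.05
ee_pos: [0.5014, -0.1707, 0.1642]
tcp_rot: [3.12, 0.363, 0.001]
ft_force: [-0.4, 0.6, 2.1]
grip_width: 0.0
grip_force: 1.5
```

```bash
python3 -m inch '[[0,0,0.15,0,0,0],[0,0,0.08,0,0,0],[0,0,0,0,0,0],[0,0,0,0,0,0]]'
```

```text
time_s: 13.55
ee_pos: [0.5014, -0.1707, 0.1599]
tcp_rot: [3.12, 0.363, 0.001]
ft_force: [-1.7, 0.5, 5.4]
grip_width: -0.0001
grip_force: 3.0
```

```bash
python3 -m inch '[[0,0,0.06,0,0,0],[0,0,0,0,0,0],[0,0,0,0,0,0]]'; python3 -m inch '[[0,0,-0.5,0,0,0],[0,0,-0.5,0,0,0],[0,0,-1,0,0,0],[0,0,-1,0,0,0],[0,0,-1,0,0,0],[-0.41,0.98,0,0,0,0],[-0.41,0.98,0,0,0,0],[-0.41,0.98,0,0,0,0],[0,0,0,0,0,0]]'
python3 - <<'E'
from rig import manip
import cv2,numpy as np
from h import *
W=manip.snapshot("wrist");np.savez("w2.npz",**W)
K=W["mtx"];M=np.linalg.inv(W["cam_to_world"])
p=M[:3,:3]@[.473,-.338,.121]+M[:3,3];u=(K@(p*[1,-1,-1])/-p[2])[:2];print(u)
x,y=u.astype(int);y0,x0=max(y-60,0),x-60
g=cv2.cvtColor(W["color"],6)[y0:y+60,x0:x+60]
for b in(120,150,180):
    for k in cv2.findContours(((g>b)*255).astype(np.uint8),cv2.RETR_LIST,2)[0]:
        if cv2.contourArea(k)>1500:
            e=cv2.fitEllipse(k);q=np.array(e[0])+[x0,y0];print(b,q.round(1),np.round(e[1],1),onz(W,q,.121).round(4))
cv2.imwrite("pics/m5.png",W["color"])
E
```

```text
time_s: 13.92
ee_pos: [0.5013, -0.1707, 0.1595]
tcp_rot: [3.12, 0.363, 0.002]
ft_force: [-3.2, 1.7, 13.1]
grip_width: 0.0001
grip_force: 6.5
time_s: 15.05
ee_pos: [0.4902, -0.2353, 0.2378]
tcp_rot: [-3.121, -0.359, 0.001]
ft_force: [-0.5, -0.1, -0.6]
grip_width: -0.0002
grip_force: 0.0
[474.54886327 297.44425839]
120 [479.4 296.3] [63.1 85.2] [ 0.4744 -0.3405  0.121 ]
120 [545.4 304.1] [108.6 248.4] [ 0.4784 -0.3812  0.121 ]
150 [477.  293.9] [69.6 84.1] [ 0.4756 -0.3386  0.121 ]
150 [535.6 303.8] [105.1 227.4] [ 0.4772 -0.3753  0.121 ]
180 [477. 297.] [ 95.7 102.9] [ 0.4736 -0.3393  0.121 ]
```

View pics/m5.png

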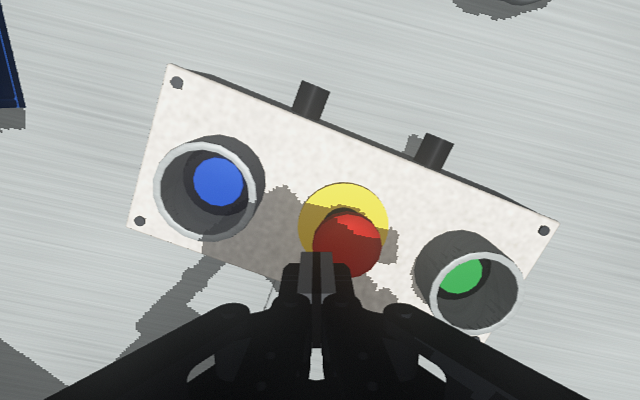

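The blue key is up and the green collar mouth is at about (477,293), which gives a target of (0.4745,-0.339).

```bash
python3 -m inch '[[-0.39,0.97,0,0,0,0],[-0.39,0.97,0,0,0,0],[-0.39,0.97,0,0,0,0],[-0.39,0.97,0,0,0,0],[-0.39,0.97,0,0,0,0],[0,0,0.5,0,0,0],[0,0,0.5,0,0,0],[0,0,0,0,0,0]]'; python3 -m inch '[[0,0,0.4,0,0,0],[0,0,0.2,0,0,0],[0,0,0,0,0,0]]'
```

```text
time_s: 16.1
ee_pos: [0.4748, -0.3357, 0.2169]
tcp_rot: [-3.118, -0.364, 0.003]
ft_force: [0.5, 0.3, 0.2]
grip_width: 0.0001
grip_force: 0.0
time_s: 16.48
ee_pos: [0.475, -0.3366, 0.206]
tcp_rot: [-3.12, -0.364, 0.001]
ft_force: [0.1, -0.5, -0.5]
grip_width: 0.0002
grip_force: 0.0
```

```bash
python3 -m inch '[[-0.03,0.11,0,0,0,0],[0,0,0.3,0,0,0],[0,0,0.3,0,0,0],[0,0,0,0,0,0]]'; python3 -m inch '[[0,0,0.4,0,0,0],[0,0,0.4,0,0,0],[0,0,0.3,0,0,0],[0,0,0,0,0,0]]'
```

```text
time_s: 16.98
ee_pos: [0.4747, -0.3389, 0.1935]
tcp_rot: [-3.119, -0.363, 0.002]
ft_force: [0.0, 0.3, 0.0]
grip_width: 0.0001
grip_force: 0.0
time_s: 17.48
ee_pos: [0.4747, -0.339, 0.1716]
tcp_rot: [-3.12, -0.363, 0.001]
ft_force: [-0.9, -0.5, -0.1]
grip_width: -0.0001
grip_force: 0.0
```

```bash
python3 -m inch '[[0,0,0.2,0,0,0],[0,0,0.2,0,0,0],[0,0,0,0,0,0]]'
```

```text
time_s: 17.85
ee_pos: [0.4751, -0.3393, 0.1645]
tcp_rot: [3.12, 0.363, 0.001]
ft_force: [0.4, 0.0, 3.0]
grip_width: -0.0002
grip_force: 1.4
```

```bash
python3 -m inch '[[0,0,0.15,0,0,0],[0,0,0.1,0,0,0],[0,0,0.06,0,0,0],[0,0,0,0,0,0],[0,0,0,0,0,0]]'
```

```text
time_s: 18.48
ee_pos: [0.4751, -0.3393, 0.1596]
tcp_rot: [3.119, 0.363, 0.001]
ft_force: [-2.7, 2.8, 12.0]
grip_width: -0.0001
grip_force: 6.3
```

The key bottomed out at 12 N. I'll raise the arm clear, and check the result.

```bash
python3 -m inch '[[0,0,-0.5,0,0,0],[0,0,-0.5,0,0,0],[0,0,-1,0,0,0],[0,0,-1,0,0,0],[0,0,-1,0,0,0],[0,0,-1,0,0,0],[0,0,-1,0,0,0],[0,0,-1,0,0,0],[-1,0,0,0,0,0],[-1,0,0,0,0,0],[-1,0,0,0,0,0],[-1,0,0,0,0,0],[0,0,0,0,0,0],[0,0,0,0,0,0],[0,0,0,0,0,0]]'
python3 - <<'E'
from rig import manip
import cv2,numpy as np
t=manip.snapshot("top");d=manip.snapshot("side")
cv2.imwrite("pics/m6.png",np.vstack([cv2.resize(t["color"],(480,300)),cv2.resize(d["color"],(480,300))]))
E
```

```text
time_s: 20.35
ee_pos: [0.3975, -0.3574, 0.2981]
tcp_rot: [3.12, 0.364, 0.0]
ft_force: [0.1, -0.8, 0.3]
grip_width: -0.0001
grip_force: 0.0
```

View pics/m6.png

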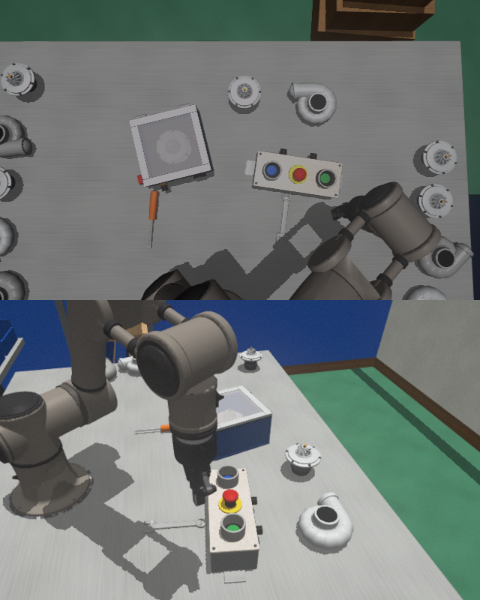

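The lid is shut, the keys look up, everything is in place and the robot is clear.

```bash
python3 -c "
from rig import manip
print(manip.sign_off())"
```

```text
the job is handed in; nothing more can be done
None
```

I shut the lid gently from on top, pressed and released the blue reset key and then the green start key (each bottomed out at about 12–13 N), moved the robot clear, and handed the job in at about 20 s; no verdict came back.

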